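# Lock the lid on a dental curing pot

### The job

The curing unit is loaded and needs closing: take its lid by the bar handle, lower it into the collar so that the three ears go down through the gaps between the claws and the lid sits on the orange seal, then turn it clockwise until the ramps draw it snugly tight. Feel for it: the seal must be firmly squeezed but neither lid nor seal forced, and the lid left locked and let go. Leave everything else on the bench where it stands.

Things in the scene. Friction and masses are not known exactly. Their poses are not given: they have to be found in the camera images.
- lid: round aluminium lid, 140 mm disc, 21 mm high at its dome, 0.55 kg give or take a fifth; three dark ears 22 mm wide reach to radius 85 mm at 0, 120 and 240 degrees from its x axis, rounded tops 10 mm above the underside. Origin: centre of the underside, z up. It starts on the bench, handle up
- lid_grip (a point): centre of the lid's black bar handle, on the lid's axis, 56 mm above its underside. Bar 136 mm long along the lid's x axis, 18 mm wide, 18 mm high, on two posts 100 mm apart. A dial and a brass valve, tops 33 mm above the underside, stand on the lid 40 mm to either side of the bar's middle
- collar: aluminium bayonet ring on the unit: outer radius 100, inner 88, 26 mm high; fixed. Origin: centre of its foot, z up. Three claws reach in to radius 73; the 40-degree gaps between them are centred at 0, 120 and 240 degrees from its x axis (red marks). Lid goes on with its x axis on the collar's x axis, or 120 degrees either way
- ramp_start (a point): underside of one claw at radius 80 mm where its ramp begins, 27 degrees clockwise (seen from above) of a gap's centre, after a 7-degree lead-in. From here each further 10 degrees clockwise the ramp draws the lid down 0.8 mm. Stops end the turn at about 84 degrees from the gap's centre
- seal_mid (a point): axis of the pot at the height of a new seal's top, 6 mm above the collar's foot. The orange silicone ring, radius 54 to 66 mm, springs back with about 20 N per mm and is worn by 0 to 3 mm, so the lid comes tight at 30 to 75 degrees of turn: feel for it. Turning it takes up to 0.2 N m while loose, about 0.65 N m when snug, over 0.9 N m when forced
- unit: white curing unit with blue front panel, 270 x 260 x 175 mm, fixed, stands to the left or right; the collar is centred on its flat top, collar axes parallel to the unit's. Origin: centre of its underside
- cast: plaster cast with teeth, about 75 x 62 x 33 mm, loose, beside the lid; leave alone. Origin: underside
- wax_knife: wax knife with wooden handle, 160 mm long, 12 mm high, loose, beside the lid; leave alone
- articulator: white articulator with mustard posts holding two casts, 110 x 110 x 130 mm, loose; leave alone
- monomer: amber bottle, 48 mm wide, 125 mm high, loose; leave alone
- powder_jar: jar with red cap, 68 mm wide, 85 mm high, loose; leave alone
- cup: white cup, 72 mm wide, 85 mm high, loose; leave alone
- bowl: blue mixing bowl, 110 mm wide, 55 mm high, loose; leave alone

How it is judged (in metres and radians):
On the way:
1. the lid sits level in the collar, its ears down between or below the claws (z of lid in the frame of collar below 0.0085 m and horizontal distance between lid and collar below 0.006 m and angle between lid's own z axis and vertical below 0.06 rad), for 0.1 s.
At the end, for the whole second after the job is handed in: The lid sits level in the collar (axis within 6 mm, tilt under 0.03 rad), drawn down on its seal, at rest and let go, with the claws holding it down with 6 to 18 N (contact force between lid and collar between 6 and 18 N and z of lid in the frame of collar below 0.0065 m and horizontal distance between lid and collar below 0.006 m and angle between lid's own z axis and vertical below 0.03 rad and linear speed of lid below 0.01 m/s); the robot touches nothing.
It fails at once if the lid's ears forced against the claws or collar with more than 40 N (contact force between lid and collar above 40 N).
It fails at once if the lid driven onto the seal or the unit with more than 40 N (contact force between lid and unit above 40 N).
It fails at once if anything else on the bench shifted by more than 20 mm (distance of any of cast, wax_knife, articulator, monomer, powder_jar, cup, bowl from where it was at the start of the episode above 0.02 m).
It also fails if it takes over 67 s, if anything falls off the work surface, if the arm or the gripper's body presses on something with over 40 N, if the wrist force passes 120 N, or if a joint passes its speed limit or range.

### The arm

A 6-joint arm with a two-finger parallel gripper is mounted at the origin on the work surface. World frame = base frame: x ahead of the robot, y to its left, z up, the work surface at z = 0. Lengths are in mm, angles in degrees, forces in N, time in s.
With the tool pointing down it reaches from about 300 to 850 mm from the base axis. Payload 4.2 kg.
Tool frame: the origin (TCP) lies midway between the tips of the shut fingers; the grasp point (between the pads) lies 19 mm behind it (env.hold_point_z is the z of the grasp point in the tool frame, in mm); z points along the fingers, y is the direction in which the jaws open and shut (so a half turn about z gives the same grasp; the last joint's range is limited). The gripper opens to 91 mm and grips with 3 to 60 N. Pads are 32 mm wide; open, the fingers measure 118 mm over their backs; the gripper's body (76 mm by 178 mm) begins 60 mm behind the grasp point.
Start: joints at [-65.776, 18.312, 89.639, -0, 72.044, -1.146], TCP at [246.376, -519.559, 213.976] pointing down, gripper open.
Joint ranges: [-177.97, 177.97], [-48.28, 115.42], [12.27, 149.76], [-77.06, 257.06], [2.81, 150.46], [-146.56, 146.56]. Speed limits (degrees/s): [147.25, 147.25, 180, 180, 180, 180].

### API

Orientations are given as [roll, pitch, yaw] about the fixed x, y, z axes, in that order (R = Rz(yaw) Ry(pitch) Rx(roll)).
In Python, from workcell import env, grab_frame, camera_params, spotter gives the robot as it stands. The module is installed in compiled form; this text tells all that it offers.
- The arm moves only by the shell command python3 -m jog 'ROWS' [FORCE]. ROWS is text: rows parted by semicolons, each of 7 numbers parted by spaces: the turn, a rotation vector about the world's x, y, z in units of 5 degrees (1.0 is 5 degrees), then the shift along the world's x, y, z in units of 25 mm (1.0 is 25 mm), then the opening, from 0 (shut) to 1 (fully open). A call has 1 to 5 rows; each row is the pose to reach, as a shift and turn from the pose commanded when the call began; what a row does not reach only later rows make up. A row lasts 1/8 s, in which the tool goes at most 62.5 mm and 10.7 degrees, less where a joint would pass 70% of its speed; a pose out of reach is approached as far as the arm can. A call with a gripper value outside its range is refused whole. The fingers move at their own pace and stop on an object; FORCE is the grip in N (left out, the last holds). Time passes only in rows, so rows that repeat a pose let the fingers close. It gives the time, the measured TCP pose, the force and the opening at its end, in the units of the state.
- env.state(): the state, without advancing time (a new reading comes with each control period).
- grab_frame(name): name is "side" or "top" or "wrist"; returns the picture (420x560x3 uint8, red, green, blue); there is no depth.
- camera_params(name): a dict with "K" (3x3 intrinsics, pixels), "rvec" (rotation vector, rad) and "tvec" (3), from world to camera coordinates, as OpenCV has them. Camera axes: x right, y down, z forward; pixel columns grow to the right and rows downward; lengths in mm; the calibration is good to about 2 mm. A picture is of the moment at which its call begins: read the wrist's pose just before it. camera_params takes no time and is no camera call; for the wrist camera it gives the pose at the moment of the call.
- env.job_done(): hands the job in, once; it reports no verdict.
Trained networks look in the newest picture that a camera, given by its name, has taken for a name from the list of things; names that differ only in an ending like _2 or _b are one class to them, and where a whole thing is asked for, a point or a joint stands for the part that bears it (a point fixed in the world has none). Each returns a list of dicts, best first, with "conf" (0 to 1); they miss things now and then, are a little off and sometimes report something else, mostly with a low value. They report only what shows in the picture. A call takes as long as a camera call.
- spotter.look_for(query, camera): "box" ([left, top, width, height] in pixels, round what is visible of it).
- spotter.trace(query, camera): "region" (420x560 bool, what is visible of it) and "box" ([left, top, width, height] in pixels, round what is visible of it).
The state is a dict: "time_s": time; "qpos": joint angles; "qvel": joint speeds; "effort": joint torques, N m; "ee_pos": TCP position; "ee_rot": TCP orientation; "force": force on the tool from outside, world axes, zero at the start; "torque": the same for the moment, N m; "gripper_width": finger opening in mm.
Only numpy, scipy, OpenCV 4.12 (cv2) and the standard library are available. Lean on these libraries where they do the work, as an engineer would, in place of code of your own. Each camera call takes 0.05 s, during which the arm holds its last target. There are 200 camera calls.

## Working session

There is one attempt and no reset: what is moved stays moved. The work goes in short steps, Python scripts to look and compute and a shell command to move; the robot and the scene stay as the last step left them, time stands still between calls to the robot, and variables do not carry over. Pictures are saved under pics/ and viewed, about 8 in all and at most 12, crops included, and the job is handed in when it is done.

```bash
mkdir -p pics; ls; cat > h.py <<'E'
from workcell import env, grab_frame, camera_params, spotter
import numpy as np, cv2
def cam(n):
    p=camera_params(n); R=cv2.Rodrigues(np.array(p["rvec"],float))[0]; return np.array(p["K"],float),R,np.array(p["tvec"],float).ravel()
def toplane(px,z,c):
    K,R,t=c; d=R.T@np.linalg.inv(K)@np.array([px[0],px[1],1.]); o=-R.T@t
    return o+d*(z-o[2])/d[2]
def proj(P,c):
    K,R,t=c; q=K@(R@np.array(P,float)+t); return q[:2]/q[2]
E
python3 - <<'E'
from h import *
s=env.state(); print({k:np.round(v,2).tolist() for k,v in s.items()}, env.hold_point_z)
for n in("top","side"):
    im=grab_frame(n); cv2.imwrite(f"pics/{n}.png",im[:,:,::-1])
    c=cam(n); print(n,"campos",(-c[1].T@c[2]).round())
    for q in("lid","lid_grip","collar","unit","cast","wax_knife"):
        r=spotter.look_for(q,n); print(q,[(np.round(x["box"]).tolist(),round(x["conf"],2)) for x in r[:2]])
E
```

```text
pics
{'time_s': 0.0, 'qpos': [-65.78, 18.35, 89.7, -0.0, 72.04, -1.15], 'qvel': [0.06, -0.02, -0.02, 0.0, -0.07, -0.02], 'effort': [-0.0, -41.25, -23.2, 0.07, 0.05, -0.0], 'ee_pos': [246.16, -519.1, 213.14], 'ee_rot': [-179.9, -0.0, 25.37], 'force': [-0.89, -0.04, -0.22], 'torque': [-0.0, 0.02, 0.0], 'gripper_width': 90.79} -18.8
top campos [ 338.   -5. 1480.]
lid [([312.0, 201.0, 49.0, 44.0], 0.94)]
lid_grip [([308.0, 201.0, 46.0, 46.0], 0.6)]
collar [([175.0, 168.0, 70.0, 65.0], 0.69)]
unit [([159.0, 150.0, 107.0, 110.0], 0.56), ([176.0, 168.0, 72.0, 68.0], 0.22)]
cast [([311.0, 168.0, 19.0, 26.0], 0.88), ([428.0, 264.0, 26.0, 29.0], 0.62)]
wax_knife [([317.0, 255.0, 48.0, 10.0], 0.68)]
side campos [  132. -1018.  1385.]
lid [([277.0, 245.0, 38.0, 38.0], 0.61)]
lid_grip [([275.0, 246.0, 39.0, 40.0], 0.73)]
collar [([238.0, 145.0, 52.0, 40.0], 0.75)]
unit [([230.0, 144.0, 74.0, 79.0], 0.98)]
cast [([316.0, 238.0, 18.0, 15.0], 0.5)]
wax_knife [([266.0, 280.0, 16.0, 22.0], 0.43), ([213.0, 133.0, 21.0, 25.0], 0.4)]
```

```bash
python3 - <<'E'
from h import *
im=cv2.imread("pics/top.png")[140:290,140:400]; cv2.imwrite("pics/topc.png",cv2.resize(im,None,fx=3,fy=3,interpolation=cv2.INTER_CUBIC))
c=cam("top")
for n,px,z in(("lid",(336.5,223),10),("collar",(210.5,200.5),190),("cast",(320.5,181),20),("knife",(341,260),6)):
    print(n,toplane(px,z,c).round())
E
```

```text
lid [ 561. -207.   10.]
collar [591. 190. 190.]
cast [ 701. -151.   20.]
knife [ 439. -222.    6.]
```

View pics/topc.png

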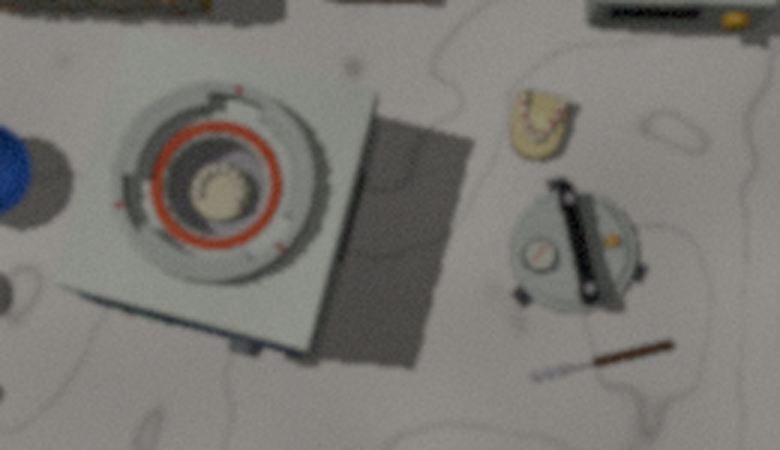

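The top crop shows the lid centred near crop (575,250). Its x-ear is at (558,187), so its yaw is about +16°. The collar's red marks at (238,90), (120,204) and (281,246) put gaps at about -15°, 105° and 225°. I'll grasp at yaw 16 and insert at 105, which keeps q6 mid-range.

```bash
python3 -m jog '0 0 0 2.4 2.4 0 1;0 0 -1 4.8 4.8 0 1;0 0 -1.8 6.5 6.5 0 1;0 0 -1.8 8.5 8.5 0.5 1;0 0 -1.8 10 10 1 1'; python3 -m jog '0 0 0 1.8 1.8 0 1;0 0 0 2.6 2.5 0 1;0 0 0 2.6 2.5 0 1'
python3 - <<'E'
from h import *
s=env.state(); c=cam("wrist"); im=grab_frame("wrist"); cv2.imwrite("pics/w1.png",im[:,:,::-1])
np.savez("w1.npz",K=c[0],R=c[1],t=c[2]); print(s["ee_pos"],s["ee_rot"],(-c[1].T@c[2]).round())
for q in("lid","lid_grip"):
    r=spotter.trace(q,"wrist")
    for x in r[:2]:
        print(q,np.round(x["box"]),x["conf"])
    if r: np.save(q+".npy",r[0]["region"])
E
```

```text
time_s: 1.32
ee_pos: [467.5, -297.9, 231.7]
ee_rot: [-180.0, 0.0, 16.4]
force: [0.4, -0.5, 0.5]
gripper_width: 91.2
time_s: 1.7
ee_pos: [532.6, -235.5, 231.3]
ee_rot: [-180.0, 0.0, 16.6]
force: [0.1, 0.2, -0.6]
gripper_width: 91.4
[ 532.62319262 -235.53346511  231.31810283] [-1.79996134e+02  3.63754373e-03  1.65622150e+01] [ 614. -212.  402.]
lid [170.  52. 146. 168.] 0.98
lid_grip [171.  51. 142. 169.] 0.66
lid_grip [210.   0.  58.  27.] 0.64
```

View pics/w1.png

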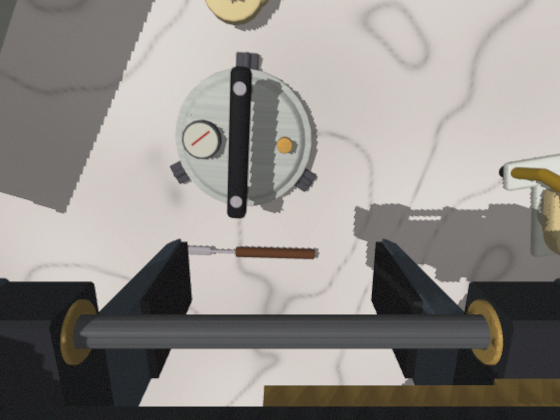

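The wrist picture shows the bar's ends at about (241,67) and (236,217). The ear tips are at (248,53), (177,177) and (310,185).

```bash
python3 - <<'E'
from h import *
from scipy.optimize import least_squares
d=np.load("w1.npz"); c=(d["K"],d["R"],d["t"])
a=np.radians([0,120,240])
M=np.array([[68,0,65],[-68,0,65]]+[[50,0,65],[-50,0,65]]+[[85*np.cos(x),85*np.sin(x),5] for x in a])
px=np.array([[241,67.5],[236,217.5],[240,89],[236.5,202],[248,52.5],[175,174],[311,184]])
def f(p):
    C,S=np.cos(p[2]),np.sin(p[2]); return np.concatenate([proj([p[0]+C*m[0]-S*m[1],p[1]+S*m[0]+C*m[1],m[2]],c)-q for m,q in zip(M,px)])
r=least_squares(f,[561,-207,.28]); print(r.x[:2],np.degrees(r.x[2])); print(r.fun.reshape(-1,2).round(1))
E
```

```text
[ 561.01628173 -187.62786277] 12.641562324482212
[[ 0.2 -1.5]
 [-0.2  2.2]
 [ 0.4 -0.5]
 [-0.1 -0.6]
 [ 0.1 -0.4]
 [-0.6  1.2]
 [ 0.1  0.3]]
```

```bash
python3 -m jog '0 0 0 0 0 0 1;0 0 0 0 0 0 1'
```

```text
time_s: 2.1
ee_pos: [530.8, -237.8, 231.7]
ee_rot: [180.0, -0.0, 16.3]
force: [-0.2, -0.4, -0.4]
gripper_width: 91.1
```

```bash
python3 -m jog '0 0 -0.74 1.21 2 0 0.8;0 0 -0.74 1.21 2 -2 0.8;0 0 -0.74 1.21 2 -4 0.8;0 0 -0.74 1.21 2 -5 0.8;0 0 -0.74 1.21 2 -5 0.8'
python3 - <<'E'
from h import *
s=env.state(); c=cam("wrist"); im=grab_frame("wrist"); cv2.imwrite("pics/w2.png",im[:,:,::-1])
np.savez("w2.npz",K=c[0],R=c[1],t=c[2]); print(s["ee_pos"],s["ee_rot"])
a=np.radians(12.64)
print([proj([561+k*np.cos(a),-187.6+k*np.sin(a),65],c).round() for k in(68,-68)])
E
```

```text
time_s: 2.72
ee_pos: [560.1, -186.9, 104.7]
ee_rot: [-179.9, 0.2, 12.6]
force: [0.0, 0.1, 0.3]
gripper_width: 72.9
[ 560.05833881 -186.90836984  104.68598551] [-179.85997291    0.23480814   12.6343073 ]
[array([283., 126.]), array([282., 339.])]
```

View pics/w2.png

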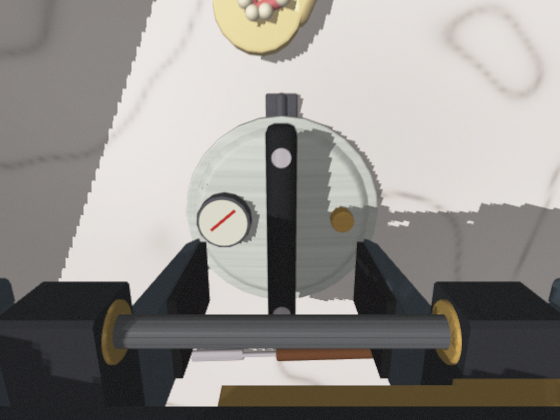

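The bar lines up with the prediction: its far end is at (281,126) and vertical in the image. I'll descend and grip.

```bash
python3 -m jog '0 0 0 0 0 -1.4 0.8;0 0 0 0 0 -2.65 0.8;0 0 0 0 0 -2.65 0.8;0 0 0 0 0 -2.65 0.3;0 0 0 0 0 -2.65 0' 60;  python3 -m jog '0 0 0 0 0 0 0;0 0 0 0 0 0 0;0 0 0 0 0 0 0;0 0 0 0 0 0 0'
```

```text
time_s: 3.4
ee_pos: [563.0, -187.5, 42.4]
ee_rot: [179.9, -0.2, 12.7]
force: [0.1, 0.9, -0.1]
gripper_width: 55.8
time_s: 3.9
ee_pos: [561.6, -186.8, 40.3]
ee_rot: [-180.0, 0.0, 12.7]
force: [0.4, 0.8, 0.2]
gripper_width: 17.9
```

```bash
python3 -m jog '0 0 0 0 0 0.5 0;0 0 0 0 0 2 0;0 0 0 0 0 4 0;0 0 0 0 0 6 0;0 0 1 0 0 8 0'; python3 -m jog '0 0 1.5 0 0 2 0;0 0 3 0 1.5 2 0;0 0 4.5 0 3 2 0;0 0 6 0 4.5 2 0;0 0 7.5 0 6 2 0'
python3 - <<'E'
from h import *
s=env.state(); c=cam("wrist"); im=grab_frame("wrist"); cv2.imwrite("pics/w3.png",im[:,:,::-1])
print(s["ee_pos"],s["ee_rot"],s["force"],s["torque"],s["qpos"])
for q in ("collar","seal_mid"):
    r=spotter.look_for(q,"wrist"); print(q,[(np.round(x["box"]),x["conf"]) for x in r[:2]])
E
```

```text
time_s: 4.53
ee_pos: [561.0, -186.9, 241.8]
ee_rot: [-180.0, 0.1, 17.8]
force: [1.2, -0.3, -5.5]
gripper_width: 17.8
time_s: 5.15
ee_pos: [560.9, -35.9, 290.1]
ee_rot: [-179.9, 0.0, 55.4]
force: [0.6, -0.3, -4.8]
gripper_width: 17.6
[560.87876403 -35.87586173 290.11923025] [-1.79939795e+02  4.08623719e-02  5.54021400e+01] [ 0.5989513  -0.26847622 -4.75471205] [-0.11314315 -0.06800093  0.01377713] [-4.82898235e+00  1.50363692e+01  8.33931064e+01 -5.63803134e-03
  8.16430725e+01  2.97697221e+01]
collar [(array([  2.,   0., 252.,  71.]), 0.58)]
seal_mid [(array([  0.,   0., 251.,  68.]), 0.62)]
```

```bash
python3 -m jog '0 0 2 0.4 1 0.4 0;0 0 4 0.8 2 0.8 0;0 0 6 1.2 2.6 1.2 0;0 0 8 1.2 2.6 1.2 0;0 0 9.8 1.2 2.6 1.2 0'; python3 -m jog '0 0 0 0 0 0 0;0 0 0 0 0 0 0'
python3 - <<'E'
from h import *
s=env.state(); c=cam("wrist"); im=grab_frame("wrist"); cv2.imwrite("pics/w4.png",im[:,:,::-1])
np.savez("w4.npz",K=c[0],R=c[1],t=c[2]);print(s["ee_pos"],s["ee_rot"],s["force"],s["qpos"])
for q in ("collar","seal_mid"):
    r=spotter.look_for(q,"wrist"); print(q,[(np.round(x["box"]),x["conf"]) for x in r[:2]])
E
```

```text
time_s: 5.92
ee_pos: [591.6, 27.1, 320.0]
ee_rot: [-179.9, 0.0, 104.4]
force: [-1.0, -0.7, -4.2]
gripper_width: 18.0
time_s: 6.18
ee_pos: [591.6, 27.4, 320.2]
ee_rot: [-180.0, 0.0, 104.0]
force: [0.1, 0.4, -4.1]
gripper_width: 18.1
[591.55695552  27.3703418  320.18452124] [-1.79976196e+02  5.79609989e-03  1.03982806e+02] [ 0.08802352  0.38233273 -4.13065292] [ 1.54248315e+00  1.74370994e+01  7.58485117e+01 -1.08053621e-02
  8.67363850e+01 -1.24397044e+01]
collar [(array([199.,   0., 286., 135.]), 0.73)]
seal_mid [(array([197.,   0., 286., 133.]), 0.62)]
```

View pics/w4.png

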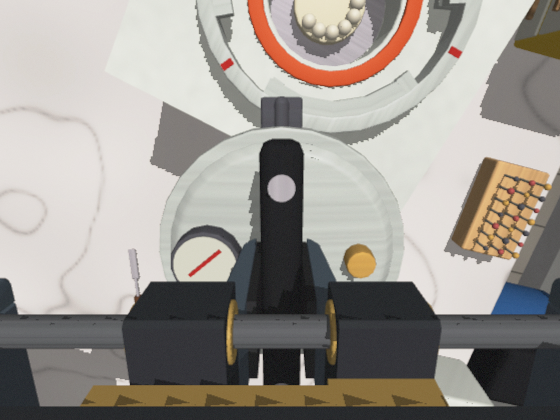

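The view cuts off the collar's far half, so I'll back off about 90 mm to see all of it.

```bash
python3 -m jog '0 0 0 0 -1.8 0 0;0 0 0 0 -3.6 0 0;0 0 0 0 -3.6 0 0;0 0 0 0 -3.6 0 0'
python3 - <<'E'
from h import *
s=env.state(); c=cam("wrist"); im=grab_frame("wrist"); cv2.imwrite("pics/w5.png",im[:,:,::-1])
np.savez("w5.npz",K=c[0],R=c[1],t=c[2]);print(s["ee_pos"],s["ee_rot"])
for q in ("collar","seal_mid"):
    r=spotter.look_for(q,"wrist"); print(q,[(np.round(x["box"]),x["conf"]) for x in r[:2]])
cv2.imwrite("pics/w5c.png",cv2.resize(im[0:240,170:490,::-1],None,fx=2.5,fy=2.5,interpolation=cv2.INTER_CUBIC))
E
```

```text
time_s: 6.82
ee_pos: [591.6, -61.9, 320.3]
ee_rot: [180.0, -0.0, 104.1]
force: [-0.2, 0.9, -4.4]
gripper_width: 17.7
[591.63080594 -61.85761615 320.34157042] [ 1.79984252e+02 -4.31461371e-02  1.04110969e+02]
collar [(array([317.,   0., 103.,  16.]), 0.75)]
seal_mid [(array([316.,   0., 102.,  13.]), 0.71)]
```

View pics/w5c.png

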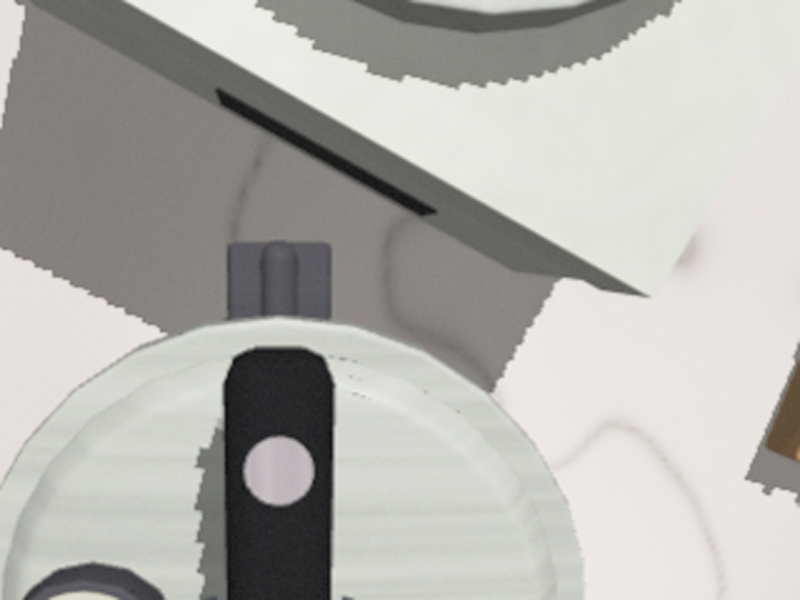

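I moved the wrong way: only the unit's front edge and the lid show. The lid does hang square in the grip. I'll go forward and higher, so the whole ring fits above the lid in the picture.

```bash
python3 -m jog '0 0 0 0 1.5 1 0;0 0 0 0 3 2.3 0;0 0 0 0 4.2 3.5 0;0 0 0 0 5.4 4.4 0;0 0 0 0 5.4 4.4 0';python3 -m jog '0 0 0 0 0 0 0;0 0 0 0 0 0 0'
python3 - <<'E'
from h import *
s=env.state(); c=cam("wrist"); im=grab_frame("wrist"); cv2.imwrite("pics/w6.png",im[:,:,::-1])
np.savez("w6.npz",K=c[0],R=c[1],t=c[2]);print(s["ee_pos"],s["ee_rot"])
for q in ("collar","seal_mid"):
    r=spotter.look_for(q,"wrist"); print(q,[(np.round(x["box"]),x["conf"]) for x in r[:2]])
cv2.imwrite("pics/w6c.png",cv2.resize(im[0:240,170:490,::-1],None,fx=2.5,fy=2.5,interpolation=cv2.INTER_CUBIC))
E
```

```text
time_s: 7.6
ee_pos: [591.9, 76.0, 432.5]
ee_rot: [179.7, -0.0, 104.4]
force: [-0.3, 0.3, -4.6]
gripper_width: 17.7
time_s: 7.85
ee_pos: [591.4, 72.4, 429.3]
ee_rot: [-179.9, 0.0, 104.1]
force: [-0.5, -1.5, -4.9]
gripper_width: 17.7
[591.40417474  72.42613634 429.32017365] [-1.79885680e+02  4.28540478e-03  1.04130810e+02]
collar []
seal_mid [(array([212.,   0., 201., 151.]), 0.66)]
```

View pics/w6c.png

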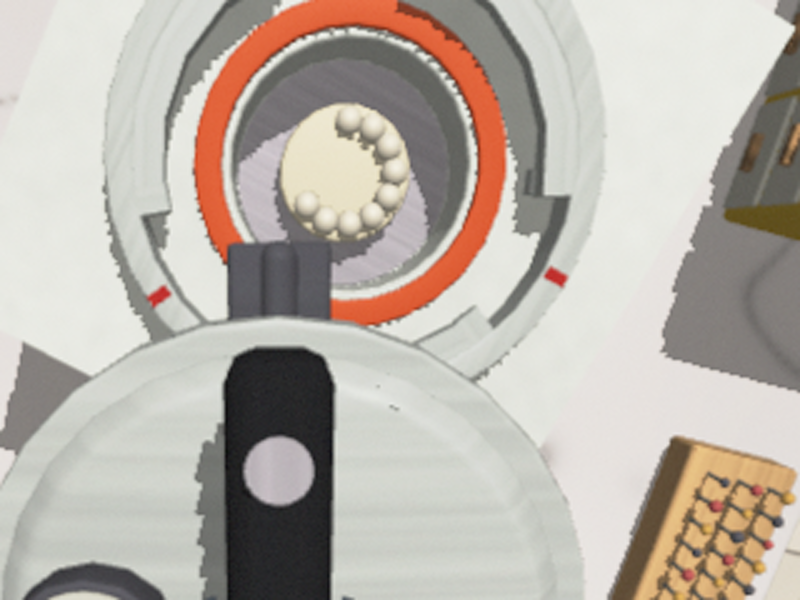

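The w6 crop shows the red marks at (159,296) and (556,277), the seal ring centred near (350,165), and the outer rim edges at about (105,160) and (606,150). I'll fit x, y and yaw to these.

```bash
python3 - <<'E'
from h import *
from scipy.optimize import least_squares
for n in("w6","w4"):
    d=np.load(n+".npz"); c=(d["K"],d["R"],d["t"])
    im=cv2.imread(f"pics/{n}.png"); hsv=cv2.cvtColor(im,cv2.COLOR_BGR2HSV)
    m=((hsv[...,0]<14)&(hsv[...,1]>150)&(hsv[...,2]>120)).astype(np.uint8); m[200:]=0
    nn,lab,st,cen=cv2.connectedComponentsWithStats(m)
    big=1+np.argmax(st[1:,4])
    marks=[toplane(cen[i],201,c) for i in range(1,nn) if i!=big and 15<st[i,4]<400 and hsv[int(cen[i][1]),int(cen[i][0]),0]<8]
    print(n,[(cen[i].round(1).tolist(),st[i,4]) for i in range(1,nn) if st[i,4]>12])
    for z in(178,180):
        M=lab==big; 
        cs,_=cv2.findContours(M.astype(np.uint8),cv2.RETR_CCOMP,cv2.CHAIN_APPROX_NONE)
        P=np.array([toplane(p,z,c)[:2] for k in cs for p in k[:,0] if p[1]>1])
        def f(p):
            r=np.hypot(P[:,0]-p[0],P[:,1]-p[1]); return np.minimum(abs(r-54),abs(r-66))
        r=least_squares(f,[592,190],loss="soft_l1",f_scale=.7); print(z,r.x.round(1),np.median(r.fun).round(2),len(P))
        for q in marks: v=q[:2]-r.x; print("  mark r",np.hypot(*v).round(1),"ang",np.degrees(np.arctan2(v[1],v[0])).round(1))
        if z==180: 
            for e in ([(212,64),(412.4,60)] if n=="w6" else []):
                print("  rim r",np.hypot(*(toplane(e,201,c)[:2]-r.x)).round(1))
# lid in hand from w6: bar far post & ear tip
d=np.load("w6.npz"); c=(d["K"],d["R"],d["t"])
z0=429.3-40.3
print("ear tip", toplane((170+280/2.5,242/2.5),z0+5,c).round(1),"bar end",toplane((170+279/2.5,347/2.5),z0+65,c).round(1),"post",toplane((170+279/2.5,470/2.5),z0+65,c).round(1))
E
```

```text
w6 [([314.1, 53.9], np.int32(3433)), ([391.8, 110.3], np.int32(31)), ([233.2, 118.0], np.int32(32))]
178 [593.2 188.7] 1.02 567
  mark r 94.3 ang -13.1
  mark r 93.9 ang -133.1
180 [593.1 188.5] 1.17 567
  mark r 94.3 ang -12.9
  mark r 93.6 ang -133.2
  rim r 97.8
  rim r 100.4
w4 [([333.0, 49.5], np.int32(3622)), ([454.6, 51.8], np.int32(79)), ([226.6, 63.9], np.int32(75))]
178 [593.  189.3] 0.8 434
  mark r 94.6 ang -13.2
  mark r 94.1 ang -132.9
180 [592.8 189.3] 0.81 434
  mark r 94.9 ang -13.2
  mark r 93.9 ang -132.8
ear tip [572.5 153.3 394. ] bar end [576.1 138.5 454. ] post [580.8 119.7 454. ]
```

Two views agree: the collar is at (593,189) with gaps at -13°, 107° and 227°. The lid centre in hand sits about 1 mm behind the TCP along the bar.

```bash
python3 -m jog '0 0 0.64 0.05 1.8 -1 0;0 0 0.64 0.05 3.4 -2 0;0 0 0.64 0.05 4.7 -3 0;0 0 0.64 0.05 4.7 -5 0;0 0 0.64 0.05 4.7 -6.6 0';python3 -m jog '0 0 0 0 0 0 0;0 0 0 0 0 0 0;0 0 0 0 0 0 0'
python3 - <<'E'
from h import *
s=env.state(); print({k:np.round(s[k],2).tolist() for k in("ee_pos","ee_rot","force","torque","qpos")})
im=grab_frame("wrist"); cv2.imwrite("pics/w7.png",im[:,:,::-1])
E
```

```text
time_s: 8.62
ee_pos: [592.3, 190.4, 263.1]
ee_rot: [-179.9, 0.0, 107.4]
force: [1.0, -0.5, -5.8]
gripper_width: 17.6
time_s: 9.0
ee_pos: [594.2, 190.6, 268.0]
ee_rot: [179.7, -0.0, 107.3]
force: [0.8, -0.8, -4.5]
gripper_width: 17.9
{'ee_pos': [594.2, 190.61, 268.0], 'ee_rot': [179.71, -0.0, 107.34], 'force': [0.77, -0.76, -4.49], 'torque': [-0.02, -0.13, 0.03], 'qpos': [16.73, 21.19, 77.57, 0.0, 80.95, -0.62]}
```

View pics/w7.png

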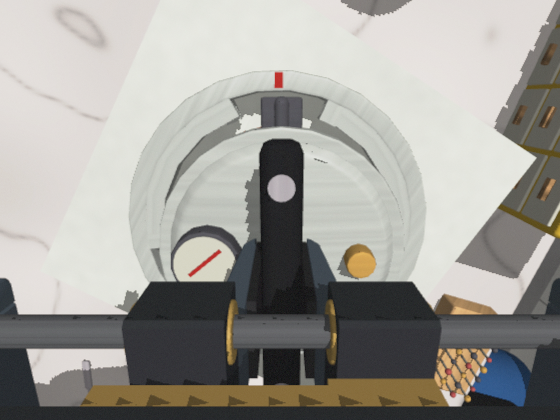

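The x-ear at (281,110) lines up with the red mark at (279,79). The lid looks about 1–2 mm off to +x, so I'll correct that and go down.

```bash
python3 -m jog '0 0 0 -0.05 0 -0.3 0;0 0 0 -0.05 0 -0.6 0;0 0 0 -0.05 0 -0.8 0;0 0 0 -0.05 0 -0.8 0;0 0 0 -0.05 0 -0.8 0';python3 -m jog '0 0 0 0 0 0 0;0 0 0 0 0 0 0'; python3 -m jog '0 0 0 0 0 -0.15 0;0 0 0 0 0 -0.3 0;0 0 0 0 0 -0.3 0'
```

```text
time_s: 9.68
ee_pos: [591.8, 190.5, 245.4]
ee_rot: [180.0, -0.0, 107.4]
force: [0.0, -0.4, -3.9]
gripper_width: 17.9
time_s: 9.93
ee_pos: [591.8, 190.5, 245.5]
ee_rot: [180.0, 0.0, 107.4]
force: [0.3, -1.3, -5.4]
gripper_width: 17.7
time_s: 10.3
ee_pos: [591.4, 190.4, 237.2]
ee_rot: [-179.9, -0.0, 107.4]
force: [0.6, -0.3, -5.1]
gripper_width: 17.5
```

```bash
python3 -m jog '0 0 0 0.03 0 -0.15 0;0 0 0 0.03 0 -0.3 0;0 0 0 0.03 0 -0.3 0'; python3 -m jog '0 0 0 0 0 -0.1 0;0 0 0 0 0 -0.16 0;0 0 0 0 0 -0.16 0';python3 -m jog '0 0 0 0 0 -0.06 0;0 0 0 0 0 -0.06 0'; python3 -m jog '0 0 0 0 0 -0.06 0;0 0 0 0 0 -0.06 0'
```

```text
time_s: 10.68
ee_pos: [592.2, 190.4, 229.8]
ee_rot: [-179.9, -0.0, 107.4]
force: [0.1, -0.3, -5.4]
gripper_width: 17.7
time_s: 11.05
ee_pos: [592.3, 190.5, 226.2]
ee_rot: [-180.0, -0.0, 107.4]
force: [0.7, 0.6, -5.0]
gripper_width: 17.4
time_s: 11.3
ee_pos: [592.3, 190.5, 224.7]
ee_rot: [-180.0, -0.0, 107.4]
force: [-0.3, -1.1, -4.1]
gripper_width: 17.2
time_s: 11.55
ee_pos: [592.3, 190.5, 223.2]
ee_rot: [-180.0, -0.0, 107.4]
force: [0.5, -0.3, -5.1]
gripper_width: 17.8
```

```bash
for i in 1 ; do python3 -m jog '0 0 0 0 0 -0.05 0;0 0 0 0 0 -0.05 0';python3 -m jog '0 0 0 0 0 -0.05 0;0 0 0 0 0 -0.05 0'; python3 -m jog '0 0 0 0 0 -0.04 0;0 0 0 0 0 -0.04 0'; python3 -m jog '0 0 0 0 0 -0.04 0;0 0 0 0 0 -0.04 0';done | grep -E "pos|force"
```

```text
ee_pos: [592.4, 190.5, 222.0]
force: [1.4, -0.6, -4.6]
ee_pos: [592.4, 190.5, 220.7]
force: [0.2, -0.1, -5.1]
ee_pos: [592.4, 190.5, 219.7]
force: [-0.1, -0.3, -4.7]
ee_pos: [592.4, 190.5, 218.8]
force: [0.5, -0.4, -3.7]
```

```bash
(python3 -m jog '0 0 0 0 0 -0.03 0;0 0 0 0 0 -0.03 0';python3 -m jog '0 0 0 0 0 -0.03 0;0 0 0 0 0 -0.03 0') | grep -E "pos|force"
```

```text
ee_pos: [592.5, 190.5, 218.5]
force: [0.3, 0.4, -0.9]
ee_pos: [592.5, 190.5, 218.2]
force: [-1.2, -0.2, 2.4]
```

Contact with the seal shows at TCP z≈218.7: force went from -4.7 to +2.4 N and the lid underside is about 3.4 mm over the foot. So the seal is worn by about 2.5 mm. I'll ease up slightly and start turning clockwise while watching torque z.

```bash
cat > st.py <<'E'
from h import *
s=env.state(); print("pos",s["ee_pos"].round(1) if hasattr(s["ee_pos"],'round') else np.round(s["ee_pos"],1),"yaw",round(s["ee_rot"][2],1),"F",np.round(s["force"],1),"T",np.round(s["torque"],2),"t",round(s["time_s"],1))
E
python3 st.py
python3 -m jog '0 0 0 0 0 0.01 0;0 0 -1 0 0 0.02 0;0 0 -2 0 0 0.02 0;0 0 -2 0 0 0.02 0' >/dev/null; python3 st.py
python3 -m jog '0 0 -1 0 0 0 0;0 0 -2 0 0 0 0;0 0 -2 0 0 0 0' >/dev/null; python3 st.py
python3 -m jog '0 0 -0.5 0 0 0 0;0 0 -1 0 0 0 0;0 0 -1 0 0 0 0' >/dev/null; python3 st.py
```

```text
pos [592.5 190.5 218.2] yaw 107.4 F [-1.2 -0.2  2.4] T [-0.1   0.26  0.01] t 13.1
pos [593.2 190.6 218.3] yaw 97.4 F [0.1 0.4 2. ] T [-0.05 -0.19 -0.09] t 13.6
pos [592.9 190.6 218.3] yaw 87.5 F [-0.7 -0.5  2.4] T [-0.06 -0.16 -0.14] t 13.9
pos [592.7 190.6 218.2] yaw 82.5 F [-0.  -0.   3.1] T [-0.01 -0.09  0.03] t 14.3
```

```bash

python3 -m jog '0 0 -0.5 0 0 0.02 0;0 0 -1 0 0 0.02 0;0 0 -1 0 0 0.02 0' >/dev/null; python3 st.py
python3 -m jog '0 0 -0.5 0 0 0 0;0 0 -1 0 0 0 0;0 0 -1 0 0 0 0' >/dev/null; python3 st.py
python3 -m jog '0 0 -0.5 0 0 0 0;0 0 -1 0 0 0 0;0 0 -1 0 0 0 0' >/dev/null; python3 st.py
python3 -m jog '0 0 -0.5 0 0 0 0;0 0 -1 0 0 0 0;0 0 -1 0 0 0 0' >/dev/null; python3 st.py
```

```text
pos [592.5 190.5 218.3] yaw 77.5 F [ 0.4 -0.5  2.6] T [-0.02 -0.13  0.02] t 14.7
pos [592.4 190.5 218.3] yaw 72.5 F [-0.5  0.7  1.2] T [-0.04 -0.05  0.05] t 15.1
pos [592.4 190.5 218.3] yaw 67.5 F [0.2 0.9 1.4] T [-0.06 -0.09  0.04] t 15.4
pos [592.4 190.5 218.3] yaw 62.5 F [ 1.4 -0.   2.2] T [-0.01 -0.05  0.06] t 15.8
```

```bash

python3 -m jog '0 0 -0.5 0 0 0 0;0 0 -1 0 0 0 0;0 0 -1 0 0 0 0' >/dev/null; python3 st.py
python3 -m jog '0 0 -0.3 0 0 0 0;0 0 -0.6 0 0 0 0;0 0 -0.6 0 0 0 0' >/dev/null; python3 st.py
python3 -m jog '0 0 -0.3 0 0 0 0;0 0 -0.6 0 0 0 0;0 0 -0.6 0 0 0 0' >/dev/null; python3 st.py
```

```text
pos [592.4 190.5 218.3] yaw 57.5 F [ 0.3 -0.2  1.4] T [-0.04 -0.06  0.01] t 16.2
pos [592.4 190.5 218.3] yaw 54.4 F [-0.6 -0.8  0.6] T [-0.01 -0.05  0.05] t 16.6
pos [592.4 190.5 218.3] yaw 51.3 F [-0.4 -0.5  0.9] T [-0.07 -0.01  0.05] t 16.9
```

```bash

python3 -m jog '0 0 -0.3 0 0 0 0;0 0 -0.5 0 0 0 0;0 0 -0.5 0 0 0 0' >/dev/null; python3 st.py
python3 -m jog '0 0 -0.3 0 0 0 0;0 0 -0.5 0 0 0 0;0 0 -0.5 0 0 0 0' >/dev/null; python3 st.py
python3 -m jog '0 0 -0.3 0 0 0 0;0 0 -0.5 0 0 0 0;0 0 -0.5 0 0 0 0' >/dev/null; python3 st.py
```

```text
pos [592.4 190.5 218.3] yaw 48.9 F [-0.6  0.9  0.8] T [ 0.02 -0.06  0.1 ] t 17.3
pos [592.4 190.5 218.2] yaw 46.3 F [ 1.   0.1 -0.8] T [-0.   -0.12  0.11] t 17.7
pos [592.4 190.4 218. ] yaw 43.9 F [ 1.  -0.9 -1.5] T [ 0.08 -0.21  0.28] t 18.1
```

The ramps engage at about 62°: torque is rising, z is dropping and Fz is turning negative. From here, 2° steps while following down.

```bash

python3 -m jog '0 0 -0.2 0 0 -0.01 0;0 0 -0.4 0 0 -0.01 0;0 0 -0.4 0 0 -0.01 0' >/dev/null; python3 st.py
python3 -m jog '0 0 -0.2 0 0 -0.01 0;0 0 -0.4 0 0 -0.01 0;0 0 -0.4 0 0 -0.01 0' >/dev/null; python3 st.py
```

```text
pos [592.3 190.5 217.9] yaw 41.8 F [ 0.9 -0.3 -1.3] T [-0.06 -0.15  0.31] t 18.4
pos [592.4 190.5 217.8] yaw 39.8 F [ 0.2 -0.  -1.2] T [ 0.03 -0.11  0.45] t 18.8
```

```bash

python3 -m jog '0 0 -0.2 0 0 -0.01 0;0 0 -0.4 0 0 -0.01 0;0 0 -0.4 0 0 -0.01 0' >/dev/null; python3 st.py
python3 -m jog '0 0 -0.15 0 0 -0.01 0;0 0 -0.3 0 0 -0.01 0;0 0 -0.3 0 0 -0.01 0' >/dev/null; python3 st.py
```

```text
pos [592.5 190.5 217.7] yaw 37.8 F [ 1.4 -0.5 -0.9] T [-0.05 -0.13  0.55] t 19.2
pos [592.5 190.5 217.6] yaw 36.3 F [0.1 0.3 1. ] T [-0.06 -0.08  0.64] t 19.6
```

```bash
for i in 1 2 3 4; do python3 -m jog '0 0 0 0 0 0 0' >/dev/null; python3 st.py; done
```

```text
pos [592.5 190.5 217.6] yaw 36.3 F [-0.1  0.1  1.9] T [-0.   -0.02  0.67] t 19.7
pos [592.5 190.5 217.6] yaw 36.4 F [ 0.7 -0.3  2.6] T [ 0.05 -0.02  0.62] t 19.8
pos [592.5 190.5 217.6] yaw 36.4 F [ 0.1 -0.   1. ] T [-0.05 -0.08  0.59] t 19.9
pos [592.5 190.5 217.5] yaw 36.4 F [0.3 1.1 2. ] T [-0.04 -0.04  0.59] t 20.1
```

Torque is steady at about 0.62 N·m, which is snug, with only about 2 N of vertical wrist force. I'll release and rise.

```bash

python3 -m jog '0 0 0 0 0 0 0.5;0 0 0 0 0 0 0.8;0 0 0 0 0 0 0.8;0 0 0 0 0 0 0.8;0 0 0 0 0 0 0.8'; python3 st.py
python3 -m jog '0 0 0 0 0 1 0.8;0 0 0 0 0 2.5 0.8;0 0 0 0 0 4 0.8;0 0 0 0 0 4 0.8;0 0 0 0 0 4 0.8'
python3 - <<'E'
from h import *
c=cam("wrist"); im=grab_frame("wrist"); cv2.imwrite("pics/w8.png",im[:,:,::-1]); np.savez("w8.npz",K=c[0],R=c[1],t=c[2])
E
python3 st.py
```

```text
time_s: 20.68
ee_pos: [592.4, 190.5, 217.3]
ee_rot: [180.0, 0.0, 36.4]
force: [-0.3, 0.0, 0.5]
gripper_width: 65.0
pos [592.4 190.5 217.3] yaw 36.4 F [-0.3  0.   0.5] T [-0.02 -0.04  0.01] t 20.7
time_s: 21.3
ee_pos: [592.0, 190.4, 316.5]
ee_rot: [-180.0, 0.1, 36.4]
force: [-0.8, -0.6, -0.4]
gripper_width: 72.9
pos [591.8 190.3 315.9] yaw 36.4 F [ 0.1 -1.   0.8] T [-0.07  0.03  0.02] t 21.4
```

View pics/w8.png

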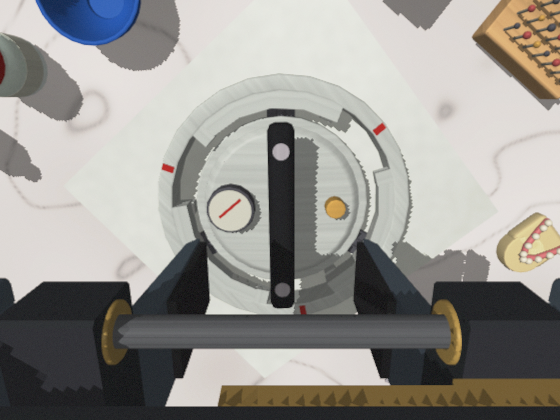

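The lid is seated, with its ears under the claws: the bar runs from (281,125) to (282,305), aligned with the tool, at about 71° of turn. Torque suggests a claw force of about 12 N, but the height drop (about 0.73 mm after engaging) suggests about 16 N, which is near the upper limit. I'll regrip and back off about 1.5°, which puts both estimates well inside the range.

```bash

python3 -m jog '0 0 0 0 0 -1.5 0.8;0 0 0 0 0 -3 0.8;0 0 0 0 0 -3.6 0.8;0 0 0 0 0 -4 0.8;0 0 0 0 0 -4 0.8' >/dev/null; python3 st.py
python3 -m jog '0 0 0 0 0 0 0.3;0 0 0 0 0 0 0;0 0 0 0 0 0 0;0 0 0 0 0 0 0;0 0 0 0 0 0 0' 60 |tail -1; python3 st.py
python3 -m jog '0 0 0.15 0 0 0 0;0 0 0.3 0 0 0 0;0 0 0.3 0 0 0 0'>/dev/null; python3 st.py; python3 -m jog '0 0 0 0 0 0 0'>/dev/null; python3 st.py
```

```text
pos [592.6 190.5 217.3] yaw 36.4 F [0.7 1.7 0.2] T [ 0.    0.   -0.02] t 22.0
gripper_width: 26.0
pos [592.4 190.5 217.4] yaw 36.4 F [-0.6  0.2  0. ] T [-0.01 -0.04 -0.03] t 22.6
pos [592.4 190.5 217.4] yaw 37.9 F [-0.1 -1.3  0.4] T [-0.05  0.02 -0.12] t 23.0
pos [592.4 190.5 217.4] yaw 37.9 F [-0.5  0.3  0.7] T [-0.06  0.02 -0.19] t 23.1
```

```bash

python3 -m jog '0 0 0.1 0 0 0 0;0 0 0.1 0 0 0 0'|tail -1; python3 st.py; python3 -m jog '0 0 0.1 0 0 0 0;0 0 0.1 0 0 0 0'>/dev/null; python3 st.py;python3 -m jog '0 0 0.1 0 0 0 0;0 0 0.1 0 0 0 0'>/dev/null; python3 st.py
```

```text
gripper_width: 17.9
pos [592.4 190.5 217.4] yaw 38.4 F [-0.5 -0.5  0.4] T [-0.07  0.04 -0.33] t 23.4
pos [592.4 190.5 217.4] yaw 38.9 F [-0.7 -0.9  1.2] T [-0.07  0.07 -0.49] t 23.6
pos [592.4 190.5 217.4] yaw 39.4 F [ 0.2 -0.6  1.5] T [-0.07  0.1  -0.43] t 23.9
```

```bash

python3 -m jog '0 0 0.1 0 0 0 0;0 0 0.1 0 0 0 0'>/dev/null; python3 st.py; python3 -m jog '0 0 0.1 0 0 0 0;0 0 0.1 0 0 0 0'>/dev/null; python3 st.py;python3 -m jog '0 0 0 0 0 0 0'>/dev/null; python3 st.py; python3 -m jog '0 0 0 0 0 0 0'>/dev/null; python3 st.py
```

```text
pos [592.5 190.6 217.5] yaw 39.9 F [-0.7 -0.3  2.6] T [-0.01  0.09 -0.41] t 24.1
pos [592.5 190.6 217.5] yaw 40.4 F [-0.9 -0.3  2.7] T [ 0.06  0.06 -0.36] t 24.4
pos [592.5 190.6 217.5] yaw 40.4 F [ 0.2 -0.2  2.4] T [ 0.01  0.09 -0.41] t 24.5
pos [592.5 190.5 217.5] yaw 40.4 F [0.1 0.5 2.4] T [ 0.01  0.12 -0.36] t 24.6
```

Torque fell about 20% while the lid slid back about 1.5°, so it is now comfortably mid-range. I'll release, rise clear and check.

```bash

python3 -m jog '0 0 0 0 0 0 0.5;0 0 0 0 0 0 0.8;0 0 0 0 0 0 0.8;0 0 0 0 0 0 0.8;0 0 0 0 0 0 0.8' >/dev/null; python3 st.py
python3 -m jog '0 0 0 0 0 1 0.8;0 0 0 0 0 2.5 0.8;0 0 0 0 0 4 0.8;0 0 0 0 0 4 0.8;0 0 0 0 0 4 0.8'>/dev/null; python3 -m jog '0 0 0 0 0 0 0.8;0 0 0 0 0 0 0.8'
python3 - <<'E'
from h import *
im=grab_frame("wrist"); cv2.imwrite("pics/w9.png",im[:,:,::-1]); c=cam("wrist")
a=np.radians(38); 
for yaw in(36.4,38,40): a=np.radians(yaw); print(yaw,[proj([592.5+k*np.cos(a),189.5+k*np.sin(a),178+65],c).round(1) for k in(68,50,-50)])
E
```

```text
pos [592.4 190.5 217.3] yaw 40.4 F [-0.8  0.1  0.1] T [-0.09 -0.01  0.  ] t 25.2
time_s: 26.1
ee_pos: [592.1, 190.4, 316.2]
ee_rot: [-180.0, 0.1, 40.4]
force: [-0.3, 0.9, -0.1]
gripper_width: 72.9
36.4 [array([289. , 123.9]), array([286.9, 152.3]), array([276.7, 289.9])]
38 [array([286. , 123.7]), array([284.7, 152.2]), array([278.6, 290. ])]
40 [array([282.2, 123.7]), array([282. , 152.1]), array([281. , 290.1])]
```

View pics/w9.png

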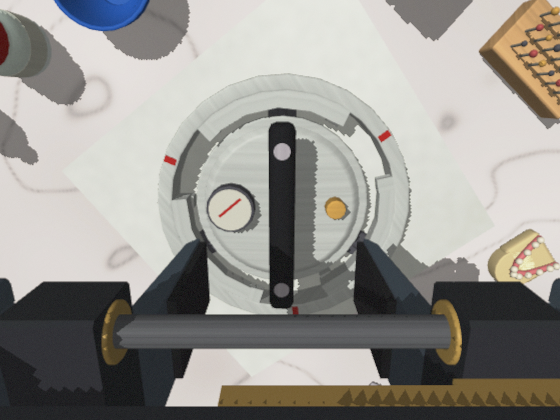

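The bar is free and centred, with posts at (282,151) and (282,290). That puts the lid at about 40°, roughly 67° of turn, with the ears under the claws. A friction model using the cw and ccw torques and the height change puts the claw force at about 10–12 N, mid-window. Handing in.

```bash
python3 -c "
from workcell import env
print(env.job_done())"; python3 st.py
```

```text
the job is handed in; nothing more can be done
None
the job is handed in; nothing more can be done
```

The lid is on the collar, turned clockwise and locked. It was let go, with the gripper about 100 mm above the grasp height, and handed in at about 26 s. The hand-in gives no verdict.

- **Seating:** The lid met the seal with its underside about 3.4 mm above the collar's foot, so the seal is worn by about 2.5 mm. The wrist's vertical force stayed between about -6 N and +3 N, lid weight included.
- **Tightening:** The ramps took hold at about 62° of turn. I stopped at about 71°, where the torque held at about 0.62 N·m.
- **Back-off:** The torque pointed to about 11–13 N on the claws, but the height drop pointed to about 16 N, close to the 18 N limit. I gripped the lid again and backed it off. I meant 1.5°, but the final picture shows about 3°.
- **Final state:** The lid stands at about 67° of turn with its ears under the claws, and looks centred. I estimate 10–12 N of claw force from the torque and height readings, with nothing measuring it directly. The wrist reads about zero force.
- **Not checked:** I did not measure the other items on the bench again. The wrist force readings showed no sign of touching any of them.

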